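# Change over the samples at two photoreactor lamp stations

### The arm

A 7-joint arm with a two-finger parallel gripper is mounted at the origin on the work surface. World frame = base frame: x ahead of the robot, y to its left, z up, the work surface at z = 0. Lengths are in m, angles in rad, forces in N, time in s.
With the tool pointing down it reaches from about 0.4 to 0.85 m from the base axis. Payload 10.4 kg.
Tool frame: the origin (TCP) lies on the centre line of the jaws, within the pads' length; the fingertips stand manip.tcp_to_tips ahead of it and the grasp point (between the pads) lies 8 mm behind it (manip.tcp_to_tips is the distance from the TCP to the fingertips, in m); z points along the fingers, x is the direction in which the jaws open and shut, and the axes are right-handed (so a half turn about z gives the same grasp; the last joint's range is limited). The gripper opens to 87 mm and grips with 3 to 60 N. Pads are 19 mm wide; open, the fingers measure 117 mm over their backs; the gripper's body (75 mm by 190 mm) begins 51 mm behind the grasp point.
Start: joints at [1.241, 0.332, -0.065, 1.46, 0.022, 1.35, -0.088], TCP at [0.189, -0.596, 0.201] pointing down, gripper open.
Joint ranges: [-2.6, 2.6], [-0.5, 2.12], [-1.47, 1.34], [0.16, 2.42], [-1.27, 4.41], [0.06, 2.06], [-2.6, 2.6]. Speed limits (rad/s): [2.22, 2.22, 2.79, 2.79, 3.14, 3.14, 3.14].

### API

Orientations are given as a 3x3 rotation matrix whose columns are the frame's x, y, z axes.
In Python, from bench import manip gives the robot as it stands. Calls block until the motion is done:
- manip.move_ptp(position, orientation): joint-space move of the TCP to a pose.
- manip.move_linear(position, attitude=None, feed=0.15, force_limit=None): straight line of the TCP; attitude=None keeps the orientation; feed is the mean speed in m/s. With force_limit (N) it stops when the force on the tool has changed by that much, and returns True; else False.
- manip.move_joints(angles): joint-space move.
- manip.set_gripper(opening): opening from 0.0 (shut) to 1.0 (fully open); the grip force is fixed at half the most; returns when the fingers have stopped.
- manip.dwell(seconds).
- manip.inverse_kinematics(position, orientation): joint angles nearest the present ones, or None.
- manip.sense(): the state.
- manip.snapshot(name): name is "scene" or "top" or "wrist"; returns (picture, depth): 420x560x3 uint8, red, green, blue; 420x560 float32, m along the optical axis (not along the pixel's ray), 0 where there is no reading.
- manip.camera_model(name): a dict with "camera_matrix" (3x3 intrinsics, pixels), "k1" (the pictures are not rectified: a ray, as slopes to the right and down, at radius r is drawn at 1 + k1 r^2 times it, then the intrinsics apply), "R" (3x3) and "t" (3): a world point X has camera coordinates R X + t. Camera axes: x right, y down, z forward; pixel columns grow to the right and rows downward; lengths in m; the calibration is good to about 2 mm. A picture is of the moment at which its call begins: read the wrist's pose just before it. camera_model takes no time and is no camera call; for the wrist camera it gives the pose at the moment of the call.
A pose or a line that the arm cannot do raises manip.Unreachable and nothing moves.
- manip.sign_off(): hands the job in, once; it reports no verdict.
The state is a dict: "time": time; "qpos": joint angles; "dq": joint speeds; "joint_efforts": joint torques, N m; "position": TCP position; "eef_rot": TCP orientation; "contact_force": force on the tool from outside, world axes, zero at the start; "torque": the same for the moment, N m; "grip_width": opening from 0.0 (shut) to 1.0 (fully open).
Only numpy, scipy, OpenCV 4.12 (cv2) and the standard library are available. Lean on these libraries where they do the work, as an engineer would, in place of code of your own. Each camera call takes 0.05 s, during which the arm holds its last target.

### The job

Change over the samples at the two lamp stations. First take the two finished vials out of the stations and stand the red-capped one in the red-rimmed cooling block and the white-capped one in the white-rimmed block; only when both are put away, stand the pale-glass vial with the blue cap in the blue station's cradle and the pale-glass vial with the green cap in the green station's cradle. Each must end upright on the floor of its holder, and the two brown amber vials stay standing where they are.

Things in the scene. Friction and masses are not known exactly. Their poses are not given: they have to be found in the camera images.
- red_vial: finished sample: pale grey-white glass vial with a RED cap, at the start standing in one of the two lamp stations. Origin: centre of the underside, z up. 40 to 85 g. Glass 34 mm in diameter, straight up to 54 mm, shoulder to 60 mm, cap 24 mm in diameter up to 76 mm.
- white_vial: finished sample: pale grey-white glass vial with a WHITE cap, at the start standing in the other lamp station. Origin: centre of the underside, z up. 40 to 85 g. Glass 34 mm in diameter, straight up to 54 mm, shoulder to 60 mm, cap 24 mm in diameter up to 76 mm.
- blue_vial: fresh sample: pale grey-white glass vial with a BLUE cap, standing on the table in front of the stations, in a row with the other fresh vial and the amber ones. Origin: centre of the underside, z up. 40 to 85 g. Glass 34 mm in diameter, straight up to 54 mm, shoulder to 60 mm, cap 24 mm in diameter up to 76 mm.
- green_vial: fresh sample: pale grey-white glass vial with a GREEN cap, standing in the same row. Origin: centre of the underside, z up. 40 to 85 g. Glass 34 mm in diameter, straight up to 54 mm, shoulder to 60 mm, cap 24 mm in diameter up to 76 mm.
- amber_blue_vial: dark brown amber glass vial with a BLUE cap, in the same row; light-sensitive, not to be moved. Origin: centre of the underside, z up. 40 to 85 g. Glass 34 mm in diameter, straight up to 54 mm, shoulder to 60 mm, cap 24 mm in diameter up to 76 mm.
- amber_green_vial: dark brown amber glass vial with a GREEN cap, in the same row; light-sensitive, not to be moved. Origin: centre of the underside, z up. 40 to 85 g. Glass 34 mm in diameter, straight up to 54 mm, shoulder to 60 mm, cap 24 mm in diameter up to 76 mm.
- blue_station: blue lamp station, fixed: white base 160 x 120 mm, top at 40 mm, with a square blue cradle and, on +x, a black lamp with a blue glowing face. Origin at table height under the cradle's centre, z up. Cradle floor at 44 mm, 54 x 54 mm inside, walls 8 mm thick, tops at 54 mm. Lamp: face 76 mm from the cradle's centre, end at x = 163, top at 108 mm. At the start a finished vial (red or white cap) stands in it.
- green_station: green lamp station, fixed: white base 160 x 120 mm, top at 40 mm, with a square green cradle and, on +x, a black lamp with a green glowing face. Origin at table height under the cradle's centre, z up. Cradle floor at 44 mm, 54 x 54 mm inside, walls 8 mm thick, tops at 54 mm. Lamp: face 76 mm from the cradle's centre, end at x = 163, top at 108 mm. At the start a finished vial (red or white cap) stands in it.
- red_block: red-rimmed cooling block, fixed: a square aluminium block 74 x 74 mm (90 mm over its dark fins) and 20 mm high with one square well, 54 x 54 mm inside, and a red rim 10 mm wide. Origin at the centre of its underside, z up. Well floor 6 mm above the origin, top of the rim at 20 mm. Empty at the start.
- white_block: white-rimmed cooling block, fixed: a square aluminium block 74 x 74 mm (90 mm over its dark fins) and 20 mm high with one square well, 54 x 54 mm inside, and a white rim 10 mm wide. Origin at the centre of its underside, z up. Well floor 6 mm above the origin, top of the rim at 20 mm. Empty at the start.
There are look-alikes about, which are no part of the job. What is shaped like the red_vial but yellow is not meant.

How it is judged:
By the outcome, as a careful person would: the job done as asked, in the order asked, and still so for the second after the job is handed in, with the robot touching nothing.
It also fails if it takes over 112 s, if anything falls off the work surface, if the arm or the gripper's body presses on something with over 40 N, if the wrist force passes 120 N, or if a joint passes its speed limit or range.

## Working session

There is one attempt and no reset: what is moved stays moved. The work goes in short steps, each a Python script; the robot and the scene stay as the last script left them, time stands still between calls to the robot, and variables do not carry over. Pictures are saved under pics/ and viewed, and the job is handed in when it is done.

```bash
ls; mkdir -p pics; python3 - <<'E'
from bench import manip
import cv2,numpy as np
for n in("scene","top"):
    p,d=manip.snapshot(n); cv2.imwrite(f"pics/{n}0.png",p[:,:,::-1]); np.savez(f"pics/{n}0.npz",p=p,d=d)
    print(manip.camera_model(n))
print(manip.tcp_to_tips, manip.sense())
E
```

```text
pics
{'camera_matrix': array([[497.43120407,   0.        , 273.10074935],
       [  0.        , 497.43120407, 202.80629526],
       [  0.        ,   0.        ,   1.        ]]), 'k1': -0.10992201052573622, 'R': array([[ 0.658146  ,  0.75267315,  0.01808246],
       [ 0.54620483, -0.46080236, -0.69951517],
       [-0.51817384,  0.47025984, -0.71438894]]), 't': array([-0.36044354, -0.24787969,  1.38609341])}
{'camera_matrix': array([[490.85263972,   0.        , 278.62148642],
       [  0.        , 490.85263972, 202.25289675],
       [  0.        ,   0.        ,   1.        ]]), 'k1': -0.08981726757973973, 'R': array([[ 0.03838028, -0.99925492,  0.0040684 ],
       [-0.97318452, -0.03830241, -0.2268145 ],
       [ 0.22680134,  0.0047459 , -0.97392948]]), 't': array([-0.00389205,  0.54780895,  1.06796913])}
0.011 {'time': 0.1, 'qpos': array([ 1.24137665,  0.3328436 , -0.06468838,  1.46089113,  0.02159611,
        1.34988805, -0.08848879]), 'dq': array([ 1.27700216e-03, -9.44295878e-04,  7.01400847e-04, -7.94156037e-04,
        9.04787977e-04, -2.02938495e-03, -4.10286194e-05]), 'joint_efforts': array([ 1.65763835e-03, -6.24547291e+01,  2.49209802e-02, -3.90720391e+01,
       -6.13672100e-02,  3.66791489e-02,  9.48948627e-05]), 'position': array([ 0.18863977, -0.59544501,  0.20059554]), 'eef_rot': array([[ 3.02046469e-01, -9.53293092e-01, -4.60365837e-04],
       [-9.53292270e-01, -3.02046814e-01,  1.25303849e-03],
       [-1.33356497e-03,  6.03873429e-05, -9.99999109e-01]]), 'contact_force': array([ 0.30491424, -0.51995434, -0.49382304]), 'torque': array([ 0.06342221,  0.06741508, -0.01117791]), 'grip_width': 1.0003707539597135}
```

View pics/scene0.png

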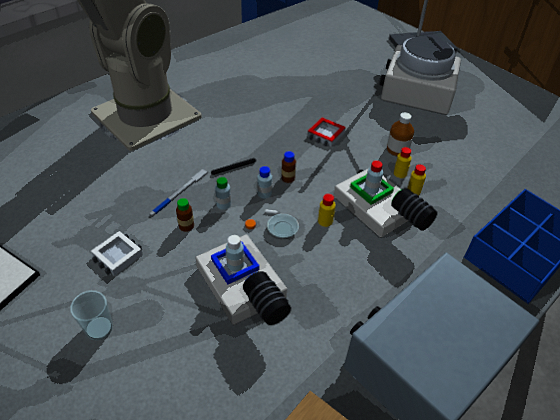

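View pics/top0.png

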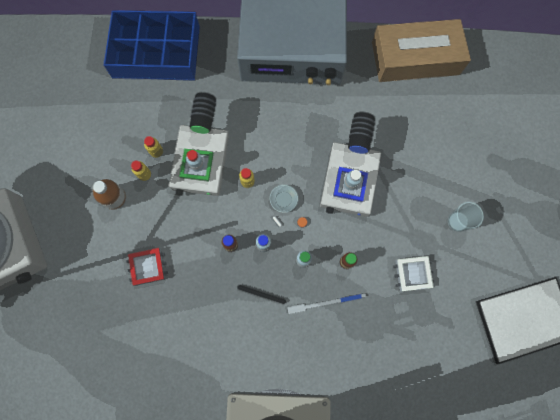

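The scene view shows the white cap at (234,243) in the blue station and the red cap at (376,168) in the green station. The row, left to right, is amber-green (184,203), green (222,183), blue (264,172) and amber-blue (288,155). In the top view the row is amber-blue (229,242), blue (264,241), green (304,258), amber-green (348,260). The red block is at (147,266) and the white block at (414,273). The yellow look-alikes at (246,177), (152,145) and (140,170) are not meant. Next I'll make a crop and measure.

```bash
cat > h.py <<'E'
import numpy as np,cv2
from bench import manip
def cloud(n,d,cm=None):
    cm=cm or manip.camera_model(n)
    v,u=np.mgrid[0:d.shape[0],0:d.shape[1]]
    pts=np.stack([u,v],-1).reshape(-1,1,2).astype(np.float64)
    r=cv2.undistortPoints(pts,cm["camera_matrix"],np.array([cm["k1"],0,0,0.])).reshape(d.shape+(2,))
    C=np.dstack([r*d[...,None],d])
    W=(C-cm["t"])@cm["R"]
    W[d<=0]=np.nan
    return W
E
python3 - <<'E'
from h import *
f=np.load("pics/top0.npz");p=f["p"];W=cloud("top",f["d"])
g=np.load("pics/scene0.npz");S=cloud("scene",g["d"])
for nm,u,v in [("red",192,157),("white",355,177),("ablue",229,242),("blue",264,241),("green",304,258),("agreen",348,260)]:
    for A,n in((W,"top"),):
        s=A[v-14:v+14,u-14:u+14].reshape(-1,3); z=np.nanmax(s[:,2]); m=s[:,2]>z-.006
        print(nm,n,s[m].mean(0).round(4),m.sum(),((s[m].min(0)+s[m].max(0))/2).round(4),np.ptp(s[m],0).round(4))
for nm,u,v in [("red",376,167),("white",234,242),("ablue",288,155),("blue",264,172),("green",222,183),("agreen",184,203)]:
        s=S[v-10:v+10,u-10:u+10].reshape(-1,3); z=np.nanmax(s[:,2]); m=s[:,2]>z-.006
        print(nm,"scene",((s[m].min(0)+s[m].max(0))/2).round(4),np.ptp(s[m],0).round(4))
# holder colours
hsv=cv2.cvtColor(p,cv2.COLOR_RGB2HSV)
def fit(nm,box,mask):
    u0,u1,v0,v1=box; m=np.zeros(mask.shape,bool); m[v0:v1,u0:u1]=mask[v0:v1,u0:u1]
    s=W[m]; s=s[~np.isnan(s).any(1)]
    md=np.median(s[:,2]); s=s[abs(s[:,2]-md)<.006]
    (c,wh,a)=cv2.minAreaRect((s[:,:2]*1000).astype(np.float32)); print(nm,len(s),md.round(4),np.round(c,1),np.round(wh,1),round(a,1))
H,Sa,V=[hsv[...,i].astype(int) for i in range(3)]
fit("bluecr",(330,375,162,205),(abs(H-118)<12)&(Sa>120))
fit("greencr",(175,218,145,185),(abs(H-62)<18)&(Sa>120))
fit("redblk",(125,170,245,288),((H<8)|(H>172))&(Sa>120))
fit("whiteblk",(390,440,250,298),(W[...,2]>.014))
fit("redblk",(122,172,243,290),(W[...,2]>.014))
fit("bbase",(315,390,140,220),(abs(W[...,2]-.04)<.005))
fit("gbase",(165,232,122,198),(abs(W[...,2]-.04)<.005))
c=np.vstack([cv2.resize(p[120:290,120:300],None,fx=3.3,fy=3.3),])
cv2.imwrite("pics/c1.png",c[:,:,::-1])
c=cv2.resize(p[140:300,280:450],None,fx=3.5,fy=3.5);cv2.imwrite("pics/c2.png",c[:,:,::-1])
E
```

```text
red top [0.6364 0.2173 0.1203] 68 [0.6362 0.2173 0.1211] [0.0215 0.0226 0.006 ]
white top [ 0.6035 -0.1513  0.1208] 54 [ 0.6035 -0.151   0.1215] [0.0214 0.0207 0.0058]
ablue top [0.4522 0.1277 0.0769] 60 [0.453  0.1283 0.0778] [0.0225 0.0203 0.006 ]
blue top [0.4568 0.0502 0.076 ] 64 [0.4565 0.05   0.0767] [0.0225 0.0205 0.006 ]
green top [ 0.4226 -0.0444  0.0765] 66 [ 0.4229 -0.0449  0.0767] [0.0202 0.0203 0.0059]
agreen top [ 0.4224 -0.1481  0.0759] 73 [ 0.4224 -0.1483  0.0769] [0.0206 0.023  0.0059]
red scene [0.6375 0.2169 0.1198] [0.0227 0.0236 0.0059]
white scene [ 0.6052 -0.1496  0.121 ] [0.0238 0.0228 0.0059]
ablue scene [0.4539 0.1286 0.0781] [0.0227 0.0223 0.0054]
blue scene [0.4575 0.0506 0.0776] [0.0229 0.0229 0.0057]
green scene [ 0.4245 -0.0433  0.0782] [0.0222 0.023  0.0057]
agreen scene [ 0.4237 -0.1462  0.0774] [0.0221 0.0243 0.006 ]
bluecr 325 0.0535 [ 601.8 -149.9] [69.9 70.9] 80.0
greencr 227 0.054 [635.2 216.7] [68.2 70.5] 84.6
redblk 433 0.0202 [392.  323.4] [73.9 75.3] 14.6
whiteblk 530 0.0195 [ 400.1 -306.3] [75.  90.3] 7.5
redblk 529 0.02 [392.4 322.6] [76.4 87.7] 13.1
bbase 2332 0.0399 [ 619.6 -153.2] [120.4 163.3] 79.9
gbase 2220 0.0401 [655.2 215.4] [119.4 161.2] 85.1
```

View pics/c1.png

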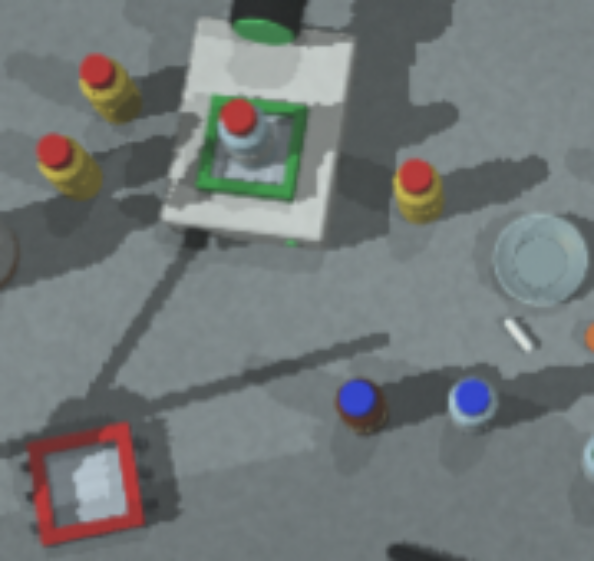

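View pics/c2.png

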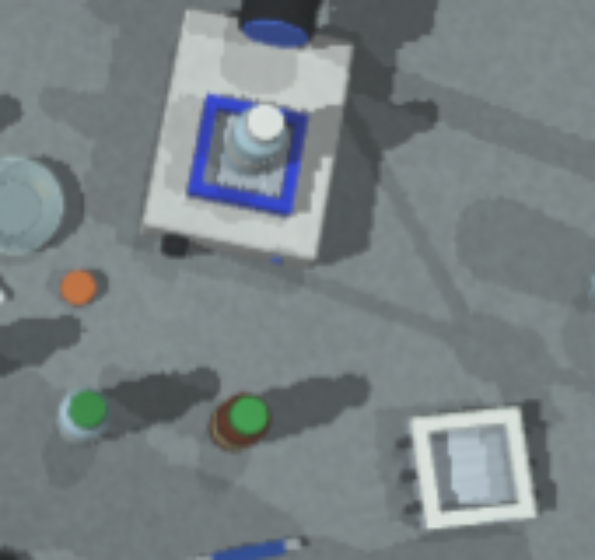

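Identities confirmed in the crops: the pale blue-cap vial is at c1 (472,400) beside the brown one at (360,405). The pale green-cap vial is at c2 (83,413) beside the brown one at (242,420). Heights come out at 76/120/54/20/40 mm as specified. Next I'll check IK and obstacle heights.

```bash
cat >> h.py <<'E'
P=dict(red=(.6370,.2171),white=(.6044,-.1503),blue=(.4570,.0503),green=(.4236,-.0440),
 redb=(.3930,.3240),whiteb=(.4008,-.3058),bluecr=(.6026,-.1493),greencr=(.6360,.2170))
def R(a): # jaws open along world direction a
    c,s=np.cos(a),np.sin(a); return np.array([[c,s,0],[s,-c,0],[0,0,-1.]])
G=.034
E
python3 - <<'E'
from h import *
f=np.load("pics/top0.npz");W=cloud("top",f["d"]);g=np.load("pics/scene0.npz");S=cloud("scene",g["d"])
A=np.vstack([W.reshape(-1,3),S.reshape(-1,3)]);A=A[~np.isnan(A).any(1)]
for k,(x,y) in P.items():
    r=np.hypot(A[:,0]-x,A[:,1]-y)
    print(k,[(a,A[(r<a)][:,2].max().round(3)) for a in(.05,.1,.15,.2,.25)])
    for a in np.deg2rad([-90,-60,-30,0,30,60,90,120,150,180]):
        q=manip.inverse_kinematics([x,y,.08],R(a)); q2=manip.inverse_kinematics([x,y,.24],R(a))
        if q is not None and q2 is not None: print("  ",round(np.rad2deg(a)),q.round(2))
m=(A[:,2]>.11)&(A[:,0]>.3)&(A[:,0]<.75)&(abs(A[:,1])<.5)
H=np.round(A[m]/.04).astype(int)
print(np.unique(H[:,:2],axis=0)[:, :2].tolist())
E
```

```text
red [(0.05, np.float64(0.124)), (0.1, np.float64(0.124)), (0.15, np.float64(0.124)), (0.2, np.float64(0.124)), (0.25, np.float64(0.124))]
   -90 [ 0.18  0.68 -0.86  1.43  0.52  1.27 -2.29]
   -60 [ 0.22  0.71 -0.93  1.42  0.57  1.3  -1.79]
   -30 [ 0.25  0.73 -0.97  1.42  0.61  1.31 -1.29]
   0 [ 0.25  0.73 -0.98  1.42  0.61  1.31 -0.77]
   30 [ 0.26  0.74 -0.99  1.42  0.62  1.31 -0.25]
   60 [ 0.26  0.74 -1.    1.42  0.63  1.32  0.27]
   90 [ 0.26  0.74 -1.    1.42  0.63  1.32  0.79]
   120 [ 0.37  0.89 -1.25  1.42  0.84  1.43  1.21]
   150 [ 0.37  0.89 -1.25  1.42  0.84  1.43  1.74]
   180 [ 0.37  0.89 -1.25  1.42  0.84  1.43  2.26]
white [(0.05, np.float64(0.124)), (0.1, np.float64(0.124)), (0.15, np.float64(0.124)), (0.2, np.float64(0.124)), (0.25, np.float64(0.124))]
   -90 [ 0.54  0.46 -0.48  1.59  0.23  1.15 -1.56]
   -60 [ 0.59  0.48 -0.55  1.59  0.27  1.15 -1.06]
   -30 [ 0.63  0.49 -0.6   1.58  0.29  1.16 -0.56]
   0 [ 0.67  0.5  -0.65  1.58  0.32  1.17 -0.05]
   30 [ 0.71  0.52 -0.71  1.58  0.35  1.18  0.45]
   60 [ 0.68  0.51 -0.67  1.58  0.33  1.17  0.99]
   90 [ 0.69  0
[... 3312 characters left out ...]
0.124)), (0.15, np.float64(0.124)), (0.2, np.float64(0.124)), (0.25, np.float64(0.124))]
   -90 [ 0.18  0.68 -0.86  1.43  0.52  1.27 -2.29]
   -60 [ 0.22  0.71 -0.93  1.43  0.57  1.29 -1.79]
   -30 [ 0.25  0.73 -0.97  1.42  0.6   1.31 -1.29]
   0 [ 0.25  0.73 -0.98  1.42  0.61  1.31 -0.77]
   30 [ 0.26  0.74 -0.99  1.42  0.62  1.31 -0.25]
   60 [ 0.26  0.74 -1.    1.42  0.63  1.32  0.27]
   90 [ 0.26  0.74 -1.    1.42  0.63  1.32  0.79]
   120 [ 0.37  0.89 -1.25  1.42  0.84  1.43  1.21]
   150 [ 0.37  0.89 -1.25  1.42  0.84  1.43  1.74]
   180 [ 0.37  0.89 -1.25  1.42  0.84  1.43  2.26]
[[14, 10], [14, 11], [15, -4], [15, -3], [16, 5], [16, 6], [18, -4], [18, 5], [19, -5], [19, -4], [19, 5]]
```

```bash
cat >> h.py <<'E'
def pick(k,a,zf,op=.75):
    x,y=P[k]; a=np.deg2rad(a)
    manip.move_ptp([x,y,.26],R(a)); manip.set_gripper(op)
    hit=manip.move_linear([x,y,zf+G],R(a),feed=.12,force_limit=10)
    if hit: print("HIT on way down",manip.sense()["position"]); return False
    manip.set_gripper(0); w=manip.sense()["grip_width"]*87; print(k,"grip mm",w.round(1))
    manip.move_linear([x,y,.27],feed=.15); s=manip.sense()
    print("lifted",(s["grip_width"]*87).round(1),s["contact_force"].round(2),s["time"]); return True
def place(k,a,zf):
    x,y=P[k]; a=np.deg2rad(a)
    manip.move_ptp([x,y,.26],R(a))
    manip.move_linear([x,y,zf+G+.02],R(a),feed=.15)
    hit=manip.move_linear([x,y,zf+G-.004],feed=.03,force_limit=5)
    s=manip.sense(); print(k,"touch",hit,"bottom height err mm",((s["position"][2]-G-zf)*1000).round(1),s["position"].round(4))
    manip.set_gripper(.62); manip.move_linear([x,y,.26],feed=.15); print(manip.sense()["time"])
def shot(n,name):
    p,d=manip.snapshot(n); cv2.imwrite(f"pics/{name}.png",p[:,:,::-1]); np.savez(f"pics/{name}.npz",p=p,d=d); return p,cloud(n,d)
E
python3 - <<'E'
from h import *
s=manip.sense()["position"]
manip.move_linear([s[0],s[1],.3])
ok=pick("red",85,.044)
if ok: place("redb",85,.006)
shot("scene","s1")
E
```

```text
Traceback (most recent call last):
  File "h.py", line 22, in pick
    manip.set_gripper(0); w=manip.sense()["grip_width"]*87; print(k,"grip mm",w.round(1))
                                                                              ^^^^^^^
AttributeError: 'float' object has no attribute 'round'
```

My print statement failed while the arm was gripping the vial in the station. I'll fix it and carry on from there.

```bash
sed -i 's/\*87/*np.float64(87)/g' h.py; python3 - <<'E'
from h import *
s=manip.sense();print(s["grip_width"]*87,s["position"],s["time"],s["contact_force"])
x,y=P["red"]
manip.move_linear([x,y,.27],feed=.15); s=manip.sense()
print(s["grip_width"]*87,s["contact_force"])
place("redb",85,.006)
shot("scene","s1")
E
```

```text
25.576006047448494 [0.63753197 0.2172322  0.07921077] 7.3833 [-1.43798499 -1.43936898  7.90391779]
23.91192465024192 [-0.42280589 -0.47444757  0.06699405]
redb touch True bottom height err mm 2.2 [0.3929 0.324  0.0422]
14.3583
```

View pics/s1.png

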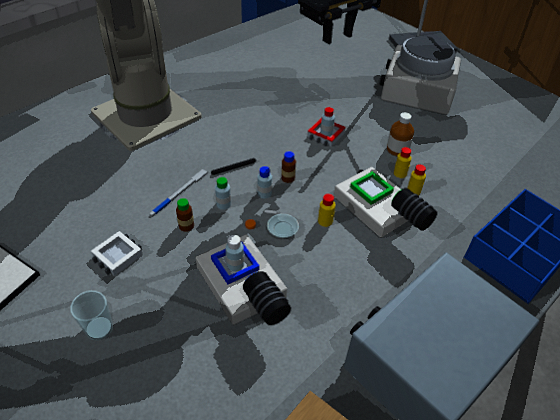

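The scene view shows the red vial upright in the red block at (328,120), and the green cradle is empty. The gripper reads about 24 mm on 34 mm glass, so I'll check the vial pose by depth before going on.

```bash
cat >> h.py <<'E'
def capfind(A,k,zb,r=.035):
    x,y=P[k]; s=A.reshape(-1,3); s=s[np.hypot(s[:,0]-x,s[:,1]-y)<r]
    z=s[:,2].max(); t=s[s[:,2]>z-.006]; print(k,"cap mid",((t.min(0)+t.max(0))/2)[:2].round(4),"span",np.ptp(t,0)[:2].round(3),"top-bottom mm",((z-zb)*1000).round(1),"holder",P[k])
E
python3 - <<'E'
from h import *
f=np.load("pics/s1.npz");capfind(cloud("scene",f["d"]),"redb",.006)
c=cv2.resize(f["p"][90:150,290:360],None,fx=8,fy=8);cv2.imwrite("pics/s1c.png",c[:,:,::-1])
E
```

```text
redb cap mid [0.4168 0.3119] span [0.006 0.027] top-bottom mm 383.3 holder (0.393, 0.324)
```

View pics/s1c.png

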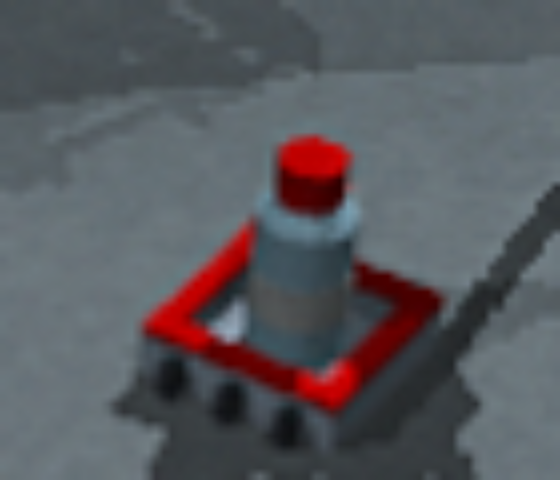

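Upright in the well; that depth reading came from the gripper overhead. Next is the white vial, with a look during the grasp.

```bash
python3 - <<'E'
from h import *
ok=pick("white",80,.044)
shot("scene","s2")
shot("wrist","w2")
E
python3 - <<'E'
import cv2
a=cv2.imread("pics/s2.png")[120:330,120:400];cv2.imwrite("pics/s2c.png",cv2.resize(a,None,fx=2.7,fy=2.7))
E
```

```text
white grip mm 25.8
lifted 23.3 [-0.18  0.06  0.31] 20.775
```

View pics/s2c.png

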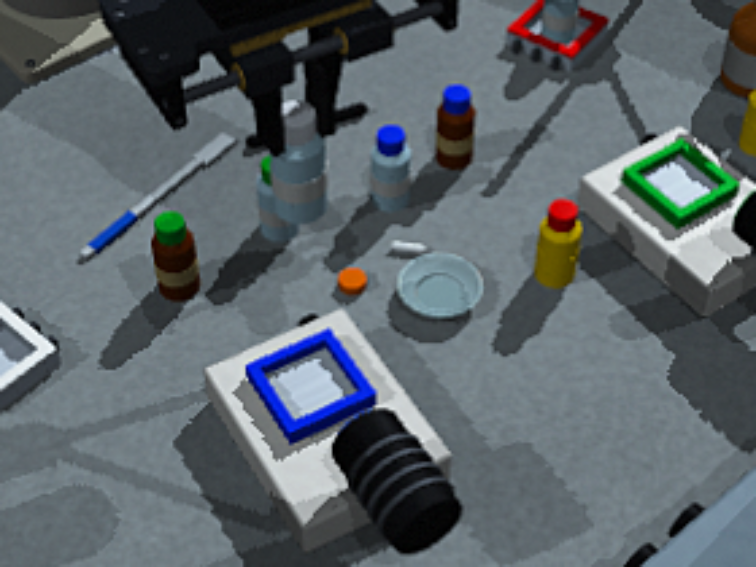

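View pics/w2.png

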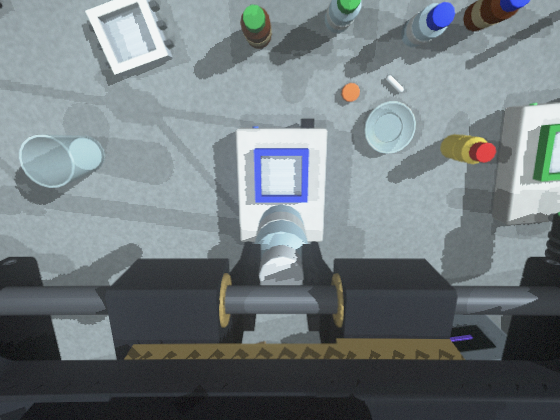

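The white vial hangs upright in the jaws at crop (300,165), and the blue cradle is empty and clear at (310,385). I'll place it now.

```bash
python3 - <<'E'
from h import *
s=manip.sense();print(s["grip_width"]*87,s["time"])
place("whiteb",80,.006)
manip.move_ptp([*P["green"],.27],R(np.deg2rad(90)))
p,W=shot("top","t3"); p2,S=shot("scene","s3")
capfind(W,"redb",.006);capfind(S,"whiteb",.006);capfind(W,"whiteb",.006)
c=np.hstack([cv2.resize(p2[i:i+70,j:j+90],None,fx=4.4,fy=4.4) for i,j in((85,280),(200,70))]);cv2.imwrite("pics/s3c.png",c[:,:,::-1])
E
```

```text
23.436504580714796 20.875
whiteb touch True bottom height err mm 2.3 [ 0.4008 -0.3059  0.0423]
26.3833
redb cap mid [0.3926 0.3237] span [0.023 0.023] top-bottom mm 80.1 holder (0.393, 0.324)
whiteb cap mid [ 0.4018 -0.305 ] span [0.025 0.022] top-bottom mm 78.9 holder (0.4008, -0.3058)
whiteb cap mid [ 0.4015 -0.3055] span [0.022 0.025] top-bottom mm 79.7 holder (0.4008, -0.3058)
```

View pics/s3c.png

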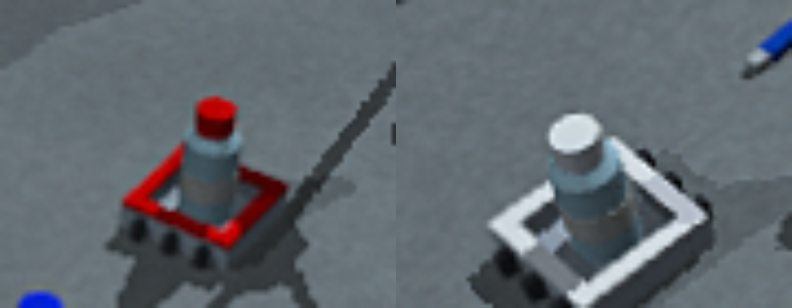

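View pics/t3.png

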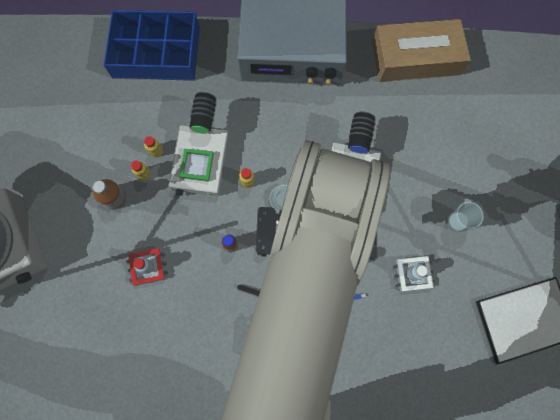

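Both finished vials stand upright and centred in their blocks: cap tops match the start readings and the caps are within 1 mm of the holder centres. Next are the fresh vials.

```bash
python3 - <<'E'
from h import *
if pick("green",90,0.): place("greencr",85,.044)
p,S=shot("scene","s4"); capfind(S,"greencr",.044)
E
```

```text
green grip mm 27.2
lifted 22.9 [ 1.09  0.33 -0.62] 32.8917
greencr touch True bottom height err mm 2.5 [0.6359 0.2169 0.0805]
38.25
greencr cap mid [0.6419 0.2041] span [0.052 0.038] top-bottom mm 430.2 holder (0.636, 0.217)
```

View pics/s4.png

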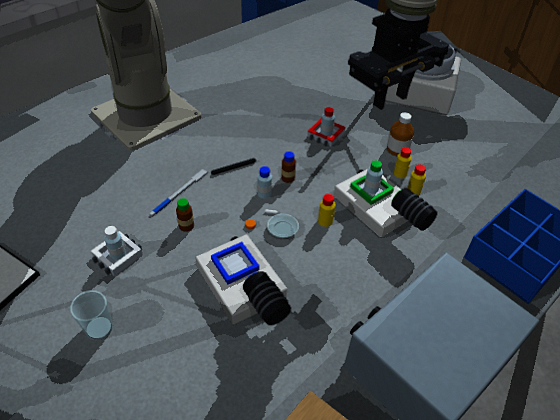

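The green-cap vial stands in the green cradle at (375,180), and the amber vials haven't moved. Now the blue one, with the jaws opening along x, away from the amber neighbour.

```bash
python3 - <<'E'
from h import *
if pick("blue",0,0.): place("bluecr",0,.044)
manip.move_ptp([.40,-.45,.30],R(np.deg2rad(30)))
p,W=shot("top","t5"); p2,S=shot("scene","s5")
P.update(ablue=(.4530,.1282),agreen=(.4230,-.1475))
for n,A in(("top",W),("scene",S)):
    print(n)
    for k,z in(("redb",.006),("whiteb",.006),("bluecr",.044),("greencr",.044),("ablue",0),("agreen",0)): capfind(A,k,z)
c=np.hstack([cv2.resize(p2[i:i+70,j:j+70],None,fx=5.6,fy=5.6) for i,j in((140,340),(220,200))]);cv2.imwrite("pics/s5c.png",c[:,:,::-1])
print(manip.sense()["time"])
E
```

```text
blue grip mm 26.4
lifted 23.6 [ 0.24 -1.02 -0.95] 44.5583
bluecr touch True bottom height err mm 2.3 [ 0.6026 -0.1493  0.0803]
49.5333
top
redb cap mid [0.3924 0.324 ] span [0.022 0.023] top-bottom mm 80.6 holder (0.393, 0.324)
whiteb cap mid [ 0.4016 -0.3056] span [0.022 0.023] top-bottom mm 80.0 holder (0.4008, -0.3058)
bluecr cap mid [ 0.6013 -0.1499] span [0.02  0.022] top-bottom mm 81.9 holder (0.6026, -0.1493)
greencr cap mid [0.6342 0.2172] span [0.021 0.023] top-bottom mm 79.9 holder (0.636, 0.217)
ablue cap mid [0.4535 0.1284] span [0.023 0.021] top-bottom mm 79.8 holder (0.453, 0.1282)
agreen cap mid [ 0.4226 -0.1487] span [0.021 0.022] top-bottom mm 80.1 holder (0.423, -0.1475)
scene
redb cap mid [0.3926 0.3249] span [0.023 0.027] top-bottom mm 80.0 holder (0.393, 0.324)
whiteb cap mid [ 0.4023 -0.3047] span [0.025 0.02 ] top-bottom mm 80.2 holder (0.4008, -0.3058)
bluecr cap mid [ 0.6017 -0.1482] span [0.024 0.024] top-bottom mm 80.0 holder (0.6026, -0.1493)
greencr cap mid [0.6359 0.2169] span [0.023 0.022] top-bottom mm 79.1 holder (0.636, 0.217)
ablue cap mid [0.4539 0.1301] span [0.024 0.024] top-bottom mm 81.9 holder (0.453, 0.1282)
agreen cap mid [ 0.4222 -0.1467] span [0.024 0.025] top-bottom mm 79.1 holder (0.423, -0.1475)
51.0
```

View pics/s5c.png

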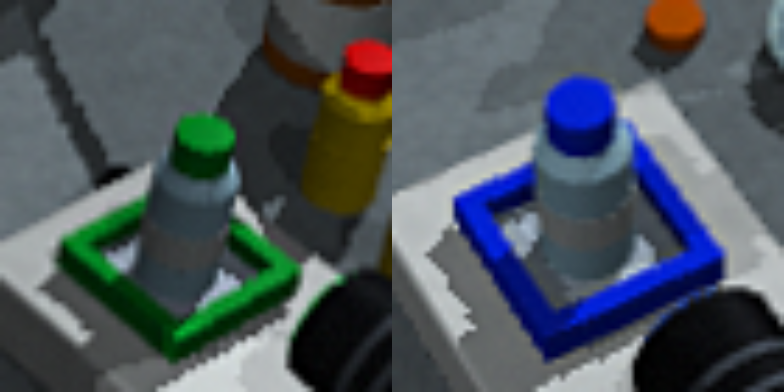

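View pics/t5.png

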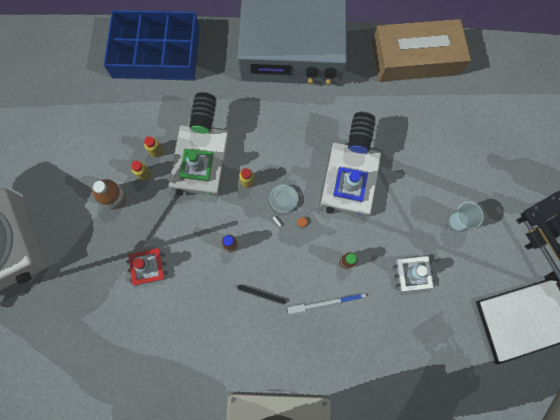

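View pics/s5.png

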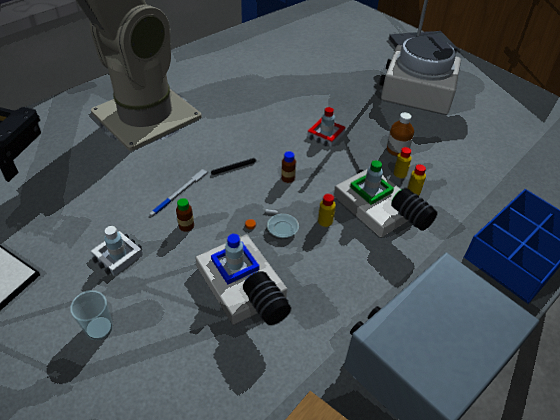

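Both views agree. The green vial is at scene (375,180) and the blue at (234,255), each centred in its own cradle; red is at (328,120) and white at (113,245), each in its block. All are upright, the ambers at (288,165) and (184,213) are unmoved, and the arm is clear.

```bash
python3 -c "
from bench import manip
manip.sign_off(); print(manip.sense()['time'])"
```

```text
the job is handed in; nothing more can be done
the job is handed in; nothing more can be done
```

The changeover is done and handed in at about 51 s on the robot's clock. I moved the red-capped vial to the red-rimmed block and the white-capped one to the white-rimmed block. After checking both, I put the pale green-capped vial in the green cradle and the pale blue-capped vial in the blue cradle.

**Last checks:** In the final top and scene pictures, all four moved vials stand upright, their caps within about 2 mm of the holder centres and their tops at the right height for resting on the floor. The two amber vials are still standing within about 2 mm of where they started, which is within camera error.

**Readings that disagreed:**
- **Grip width:** it read 23–27 mm on the 34 mm glass. I never found out why, but the vials hung and landed straight.
- **Contact height:** each vial touched its floor about 2 mm earlier than computed.
- **Cap-top heights:** they read about 4 mm high, the same as for the vials before anything was moved, so I take this as depth noise.
- **Discarded depth checks:** two were spoiled because the gripper was in view. I repeated them with the view clear and they were fine.

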